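# Unbolt the sprung lid of a tool case against its spring catch

## Task

Unbolt the lid of the low plywood case: with one fingertip press the long bar of the spring catch down and keep it down, while the other fingertip pushes the upright tab of the steel bolt away from the lid, all the way to its stop. Then let go of both, so that the catch springs back up and locks the bolt open, with the lid left ajar. Nothing is to be grasped or lifted; do not force the bolt against the catch, and leave the loose things on and around the case where they are.

Things in the scene. Friction and masses are not known exactly. Their poses are not given: they have to be found in the camera images.
- case: Low plywood case fixed to the bench, mm: 200 (x) x 300 (y) x 70 high, turned up to 0.25 rad. Origin: centre of its underside, z up. Lid over y -150 to -36; the rest of the top is a fixed deck with bolt and catch running along y. The bolt's flat bar, 14 wide, top 22 above the deck, runs at x=22 under guide loops 27 above the deck at y=-18 and y=100.
- bolt_tab (a point): Centre of the top of the bolt's upright steel tab: mm: 30 wide (case x), 8 thick (case y), top 56 above the deck, rising from the bolt's bar (foot 14 thick up to 26 above the deck). At x=25, y=35 plus the bolt's travel in the case frame; moves with the bolt; axes as the case's. Push its face nearest the lid, in the case's +y direction.
- catch_top (a point): Centre of the top face of the spring catch: dark steel bar, mm: 26 wide (case x), 100 long (case y), parallel to the bolt, 63 from the tab's middle towards the case's -x. At x=-38, y=35 in the case frame. Top 42 above the deck when up, 32 fully down: a tip can slide along it while the other, level with it, passes over the bolt's bar to the tab. Moves with it.
- lid_edge (a point): Middle of the free edge of the sprung lid, on its top face (axes turn with the lid). The end of the bolt holds the lid shut; with the bolt drawn the lid springs ajar by itself, its edge rising about 35 mm.
- bolt (a joint): Travel of the bolt (m) along the case's +y, away from the lid: 0 to 0.0015 at the start, 0.036 open at the stop; 3 N friction, stays where left. Teeth 12 mm apart: with the catch up it moves only 2 mm, and if the catch is let up on the way it locks at the next tooth. Locked open by the catch from 0.034 on.
- catch (a joint): Depression of the catch in m: 0 up, 0.010 fully down. Spring: 2 N to start it, 6 N fully down. The teeth are free when it is more than 0.005 down; it springs back when let go, if the bolt's teeth are clear of it.
- lid (a joint): Opening of the lid in rad about its right-hand hinge: 0 shut, about 0.35 when it has sprung ajar.
- spring_clip: blue plastic spring clip, 26x44x20 mm, loose on the case's deck behind the bolt (bystander); origin at its underside
- small_plane: brass finger plane, 22x87x30 mm, loose on the bench beside the left end (away from the lid) of the case (bystander); origin at its underside
- rosin_jar: brown jar with a blue lid, 65 across, 85 mm high, on the bench left of the case (bystander)
- varnish: black-capped dark bottle, 39 across, 96 mm high, on the bench left of the case (bystander)
- dark_tape: flat black tape roll, 68 across, 18 mm high, on the bench left of the case (bystander)
- peg_oil: brown bottle with dark cap, 38 across, 78 mm high, on the bench left of the case (bystander)

How it is judged:
By the outcome, as a careful person would: the job done as asked, in the order asked, and still so for the second after the job is handed in, with the robot touching nothing.
It also fails if it takes over 42 s, if anything falls off the work surface, if the arm or the gripper's body presses on something with over 40 N, if the wrist force passes 120 N, or if a joint passes its speed limit or range.

## Robot

A 6-joint arm with a two-finger parallel gripper is mounted at the origin on a cart in front of the work surface, level with it; the furniture and walls round the work are solid. World frame = base frame: x ahead of the robot, y to its left, z up, the work surface at z = 0. Lengths are in m, angles in rad, forces in N, time in s.
With the tool pointing down it reaches from about 0.225 to 0.875 m from the base axis. Payload 3.4 kg.
Tool frame: the origin (TCP) lies midway between the tips of the shut fingers; the grasp point (between the pads) lies 19 mm behind it (robot.hold_point_z is the z of the grasp point in the tool frame, in m); z points along the fingers, x is the direction in which the jaws open and shut, and the axes are right-handed (so a half turn about z gives the same grasp; the last joint's range is limited). The gripper opens to 85 mm and grips with 20 to 120 N. Pads are 22 mm wide; open, the fingers measure 114 mm over their backs; the gripper's body (76 mm by 85 mm) begins 54 mm behind the grasp point. The pads swing forward as they close: fully open they stand 13 mm farther back than shut.
Start: joints at [-1.369, 0.276, 1.505, -0, 1.361, -0.121], TCP at [0.182, -0.545, 0.231] pointing down, gripper open.
Joint ranges: [-2.89, 2.89], [-0.75, 2.08], [0.22, 2.7], [-1.18, 4.32], [0.11, 2.71], [-2.7, 2.7]. Speed limits (rad/s): [2.57, 2.57, 3.14, 3.14, 3.14, 3.14].

## Interface

Orientations are given as a unit quaternion [x, y, z, w].
In Python, from bench import robot, get_image, sign_off gives the robot as it stands.
- The arm moves only by the tool drive_tool, never from a script. Its argument "targets" is a list of rows, each an object of numbers: "jaw": the opening in per cent of the stroke, from 0 (shut) to 100 (fully open); "x", "y", "z": the shift along the tool's x, y, z in m; "wx", "wy", "wz": the turn, a rotation vector about the tool's x, y, z in rad. In form: [{"jaw": .., "x": .., "y": .., "z": .., "wx": .., "wy": .., "wz": ..}, ...]. A call has 1 to 5 rows; each row is the pose to reach, as a shift and turn from the pose measured when the call began, along the tool's axes at that moment; what a row does not reach only later rows make up. A row lasts 1/10 s, in which the tool goes at most 50 mm and 8.59 degrees, less where a joint would pass 70% of its speed; a pose out of reach is approached as far as the arm can. A call with a gripper value outside its range is refused whole. The fingers move at their own pace and stop on an object; "newtons" is the grip in N (left out, the last holds). Time passes only in rows, so rows that repeat a pose let the fingers close. It gives the time, the measured TCP pose, the force and the opening at its end, in the units of the state.
- robot.state(): the state, without advancing time (a new reading comes with each control period).
- get_image(name): name is "side" or "top" or "wrist"; returns a dict with "image" (384x512x3 uint8, red, green, blue), "depth" (384x512 float32, m along the optical axis (not along the pixel's ray), 0 where there is no reading), "fx", "fy", "cx", "cy" (pixels), "extrinsics" (4x4, takes a point from world to camera coordinates). Camera axes: x right, y up, looking along -z (the intrinsics and any distortion apply to the point x, -y, -z); pixel columns grow to the right and rows downward; lengths in m; the calibration is good to about 2 mm. A picture is of the moment at which its call begins.
- sign_off(): hands the job in, once; it reports no verdict.
The state is a dict: "time": time; "joint_pos": joint angles; "dq": joint speeds; "joint_efforts": joint torques, N m; "eef_pos": TCP position; "orientation": TCP orientation; "contact_force": force on the tool from outside, world axes, zero at the start; "wrist_torque": the same for the moment, N m; "finger_gap": finger opening in m.
Only numpy, scipy, OpenCV 4.12 (cv2) and the standard library are available. Lean on these libraries where they do the work, as an engineer would, in place of code of your own. Each camera call takes 0.05 s, during which the arm holds its last target.

## Working session

There is one attempt and no reset: what is moved stays moved. The work goes in short steps, Python scripts to look and compute and a tool call to move; the robot and the scene stay as the last step left them, time stands still between calls to the robot, and variables do not carry over. Pictures are saved under pics/ and viewed, and the job is handed in when it is done.

Besides the shell and the picture viewer there is one more tool, called after "Emit:" as name(argument=value, ...) on one line, values as JSON. drive_tool: Moves the arm, as the interface text tells. Its arguments: {"type":"object","properties":{"targets":{"type":"array"},"newtons":{"type":"number"}},"required":["targets"]}

```bash
mkdir -p pics; ls
cat > h.py <<'E'
import numpy as np, cv2
from bench import robot, get_image, sign_off
def shot(n,f):
    d=get_image(n); np.savez('pics/'+f+'.npz',**{k:np.asarray(v) for k,v in d.items()})
    cv2.imwrite('pics/'+f+'.png',cv2.cvtColor(d['image'],cv2.COLOR_RGB2BGR)); return d
def world(d):
    D=np.asarray(d['depth'],float); h,w=D.shape
    v,u=np.mgrid[:h,:w]
    P=np.stack([(u-d['cx'])/d['fx']*D,-(v-d['cy'])/d['fy']*D,-D,np.ones_like(D)],-1)
    return (P@np.linalg.inv(d['extrinsics']).T)[...,:3]
def proj(d,p):
    c=np.c_[np.atleast_2d(p),np.ones(len(np.atleast_2d(p)))]@np.asarray(d['extrinsics']).T
    return np.c_[d['cx']+d['fx']*c[:,0]/-c[:,2], d['cy']-d['fy']*c[:,1]/-c[:,2]]
E
python3 - <<'E'
from h import *
s=robot.state()
for k,v in s.items(): print(k,np.round(v,4))
print([a for a in dir(robot) if a[0]!='_'])
for n in ['side','top','wrist']:
    d=shot(n,n+'0'); print(n,d['fx'],d['cx'],d['cy'],np.round(d['extrinsics'],3).tolist(), [k for k in d])
E
```

```text
pics
time 0.0
joint_pos [-1.369   0.2766  1.5061 -0.      1.3607 -0.121 ]
dq [ 0.0006 -0.0003 -0.      0.0006 -0.0018  0.0004]
joint_efforts [-4.00000e-04 -4.16777e+01 -2.45804e+01 -1.00000e-04  1.08000e-02
  0.00000e+00]
eef_pos [ 0.1823 -0.5448  0.2304]
orientation [ 8.115e-01 -5.843e-01 -7.000e-04 -6.000e-04]
contact_force [0.4751 0.5415 0.4827]
wrist_torque [ 0.051   0.0113 -0.0098]
finger_gap 0.0854
['IKError', 'hold_point_z', 'state']
side 373.08185328366886 258.1058277933258 195.67042084541242 [[-0.966, -0.257, 0.013, 0.47], [0.123, -0.415, 0.902, -0.169], [-0.226, 0.873, 0.432, -1.074], [0.0, 0.0, 0.0, 1.0]] ['image', 'depth', 'fx', 'fy', 'cx', 'cy', 'extrinsics']
top 448.34905701023536 252.99497344288426 192.44080178237257 [[-0.017, -1.0, -0.01, -0.027], [0.998, -0.017, 0.062, -0.512], [-0.063, -0.009, 0.998, -1.719], [0.0, 0.0, 0.0, 1.0]] ['image', 'depth', 'fx', 'fy', 'cx', 'cy', 'extrinsics']
wrist 319.22585198005066 252.0281828308869 189.36318416334365 [[0.317, -0.948, -0.001, -0.574], [0.901, 0.301, -0.312, 0.04], [0.296, 0.099, 0.95, -0.379], [0.0, 0.0, 0.0, 1.0]] ['image', 'depth', 'fx', 'fy', 'cx', 'cy', 'extrinsics']
```

View pics/top0.png

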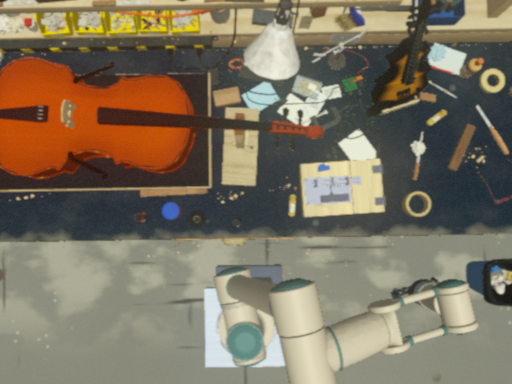

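View pics/side0.png

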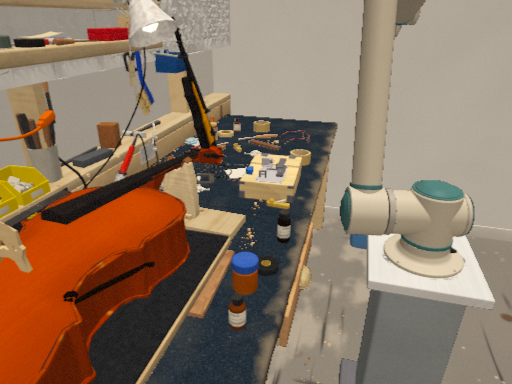

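View pics/wrist0.png

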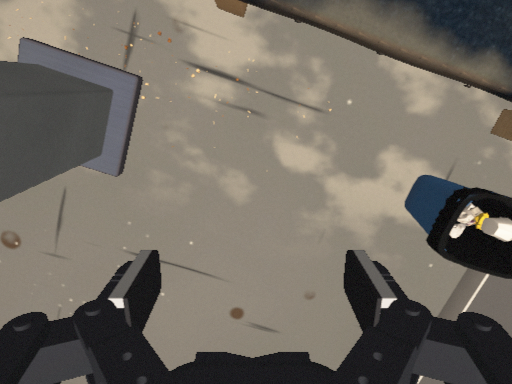

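The top view shows the case at about (342,187), with the lid to the right (world −y) and bolt and catch around (325,190). The robot is out of the way. I'll enlarge it and measure.

Run:
```python
from h import *
d=np.load('pics/top0.npz'); W=world(d)
im=d['image'][145:230,280:400,::-1]
cv2.imwrite('pics/topc.png',cv2.resize(im,None,fx=6,fy=6,interpolation=cv2.INTER_CUBIC))
Z=W[...,2][145:230,280:400]
cv2.imwrite('pics/topz.png',cv2.resize(cv2.applyColorMap((np.clip(Z/0.14,0,1)*255).astype(np.uint8),cv2.COLORMAP_JET),None,fx=6,fy=6,interpolation=cv2.INTER_NEAREST))
for v in range(155,222,4): print(v,[int(1000*z) for z in W[v,290:394:4,2]])
print(W[187,342])
d=np.load('pics/side0.npz')
im=d['image'][140:215,225:315,::-1]
cv2.imwrite('pics/sidec.png',cv2.resize(im,None,fx=8,fy=8,interpolation=cv2.INTER_CUBIC))
```

```text
155 [0, -6, -4, -1, 1, -3, -6, -10, 1, -4, -2, 14, 3, 3, 1, -7, -4, -3, 0, -2, 1, 1, -2, 6, 1, -2]
159 [-2, -2, 4, -4, -4, -5, -3, 0, -2, 0, 0, 1, -3, -7, 1, 0, 0, 2, 6, 69, 71, 81, 73, -5, 0, 3]
163 [0, -5, 2, -1, -6, 65, 63, 68, 66, 71, 69, 70, 68, 67, 1747, 60, 67, 82, 71, 69, 78, 69, 68, -3, 6, -3]
167 [-1, 0, 25, 70, 71, 75, 68, 86, 92, 89, 75, 71, 69, 70, 68, 72, 76, 82, 70, 69, 76, 75, 67, -2, -7, 2]
171 [-3, -3, -3, 77, 68, 67, 72, 83, 64, 72, 67, 68, 71, 64, 77, 69, 75, 78, 77, 71, 71, 80, 77, 72, -6, 1]
175 [-13, 3, 0, 71, 70, 71, 67, 70, 74, 69, 69, 69, 63, 66, 66, 68, 72, 77, 73, 70, 76, 78, 71, -3, -3, -3]
179 [-5, -1, 1, 71, 77, 63, 89, 71, 68, 71, 86, 127, 70, 69, 103, 85, 96, 85, 70, 71, 76, 76, 74, -3, 0, 0]
183 [0, 0, -2, 66, 65, 69, 91, 89, 90, 92, 93, 122, 90, 79, 97, 59, 81, 89, 66, 72, 73, 71, 71, -3, 1, -2]
187 [0, 5, 6, 66, 67, 69, 73, 68, 70, 61, 92, 72, 62, 74, 71, 67, 66, 68, 76, 74, 78, 76, 74, 5, -4, -2]
191 [-4, -3, -4, 57, 73, 70, 71, 64, 67, 67, 85, 70, 70, 68, 68, 68, 72, 71, 75, 71, 77, 69, 71, 5, 1747, -3]
195 [19, -15, 1, 68, 68, 73, 70, 70, 116, 112, 112, 110, 110, 107, 109, 71, 78, 67, 73, 70, 68, 76, 79, 66, 5, 1747]
199 [24, 16, -7, 68, 71, 75, 67, 66, 99, 114, 106, 114, 115, 102, 112, 70, 72, 79, 67, 79, 73, 70, 72, 73, 0, 3]
203 [9, 14, -4, 63, 69, 70, 66, 72, 70, 73, 73, 63, 71, 79, 71, 70, 80, 69, 74, 72, 77, 71, 74, 78, 4, -5]
207 [20, 18, -3, 51, 70, 71, 69, 67, 69, 58, 70, 77, 69, 65, 64, 69, 77, 73, 74, 70, 76, 74, 72, 74, 1, 4]
211 [1747, -3, -3, 38, 70, 70, 68, 70, 70, 63, 68, 70, 70, 64, 70, 68, 73, 77, 77, 66, 76, 69, 67, 68, -3, -2]
215 [2, 0, 1, 30, 72, 70, 72, 69, 64, 65, -2, 1, 8, 0, -2, 6, -3, -1, -3, 0, -1, -10, 6, 4, -3, -8]
219 [0, 1, -5, -5, -8, 1, 1, 0, 0, -1, -8, 0, -1, 1, 0, 0, 0, 0, -2, -4, 3, -2, -1, -5, 0, -7]
[ 0.52262591 -0.36877223  0.07484948]
```

View pics/topc.png

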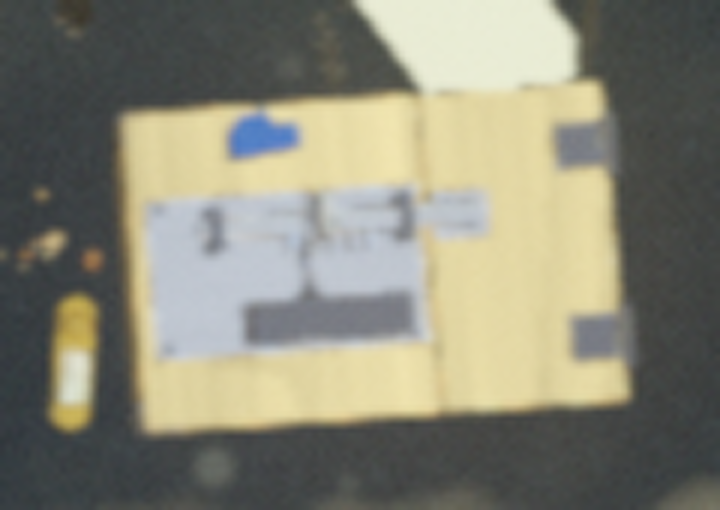

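View pics/topz.png

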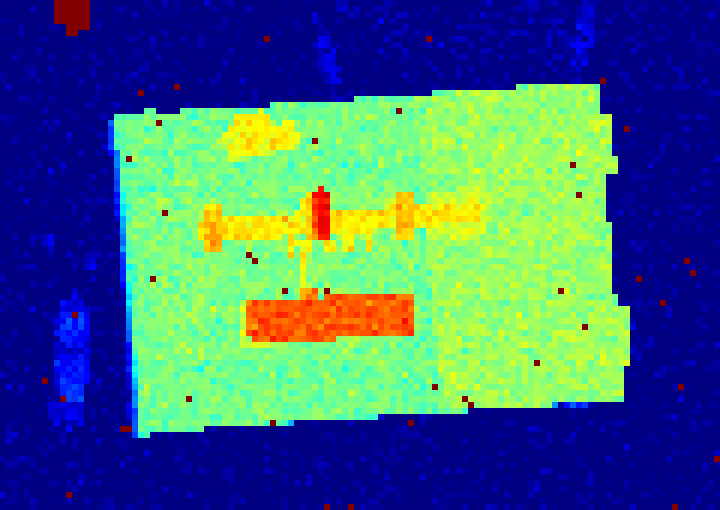

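View pics/sidec.png

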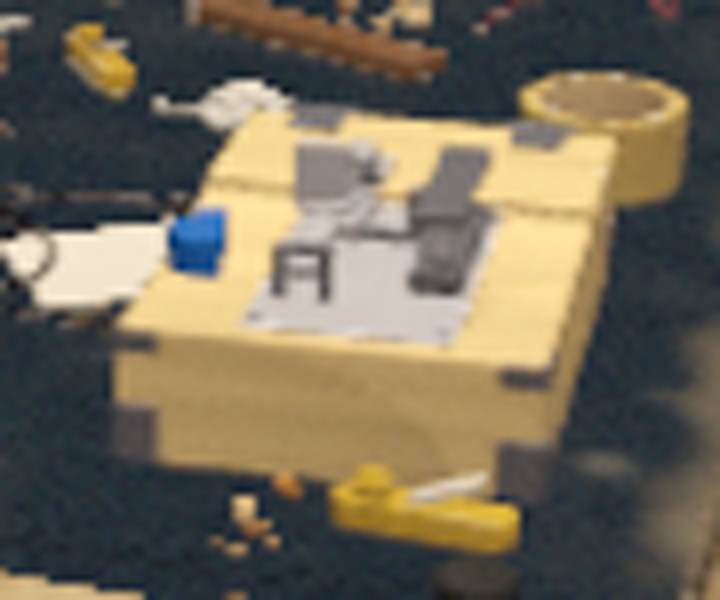

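The crops agree. The lid is on the right with its hinges at the far right edge. The tab is at crop (320,213), i.e. full-image (333,180), and the dark catch bar runs from crop (247,317) to (412,317). The clip is at full-image (324,167). Next I'll fit the case pose.

Run:
```python
from h import *
d=np.load('pics/top0.npz'); W=world(d)
Z=W[...,2]; m=np.zeros(Z.shape,bool); m[150:225,285:392]=True
top=m&(Z>0.055)&(Z<0.14)
top=cv2.morphologyEx(top.astype(np.uint8),cv2.MORPH_OPEN,np.ones((3,3)))>0
# case footprint rectangle from deck pixels
r=cv2.minAreaRect((W[top][:,:2]*1000).astype(np.float32)); print('case rect',r)
print('deck z',np.median(Z[top]))
c=m&(Z>0.101)&(Z<0.12); c[:192]=False; c[202:]=False; c[:, :319]=False;c[:,351:]=False
r2=cv2.minAreaRect((W[c][:,:2]*1000).astype(np.float32)); print('catch',r2,W[c].mean(0),c.sum())
t=m&(Z>0.116)&(Z<0.14); t[187:]=False
print('tab',W[t].mean(0),t.sum())
a=W[c][:,:2].mean(0); b=W[t][:,:2].mean(0); print('dist',np.linalg.norm(a-b))
```

```text
case rect ((522.41064453125, -369.18145751953125), (200.2798309326172, 308.2413024902344), 2.981815814971924)
deck z 0.07218910169528137
catch ((483.944091796875, -333.9384765625), (100.00052642822266, 29.320100784301758), 89.50860595703125) [ 0.48240809 -0.33349811  0.11074153] 197
tab [ 0.54523358 -0.32892813  0.12274807] 19
dist 0.06299148843799399
```

```bash
cat >> h.py <<'E'
from scipy.spatial.transform import Rotation as R
C=np.array([0.5224,-0.369]); YAW=0.052
def case(x,y,z):  # case mm, z above bench mm
    c,s=np.cos(YAW),np.sin(YAW); return np.array([C[0]+(c*x-s*y)/1000, C[1]+(s*x+c*y)/1000, z/1000])
def delta(p):
    s=robot.state(); q=R.from_quat(s['orientation'])
    tx=np.array([np.cos(YAW),np.sin(YAW),0]); tz=np.array([0,0,-1.]); ty=np.cross(tz,tx)
    T=R.from_matrix(np.c_[tx,ty,tz])
    print('t',s['time'],'pos',np.round(s['eef_pos'],4),'F',np.round(s['contact_force'],1),'gap',round(s['finger_gap'],4))
    print('shift tool',np.round(q.inv().apply(np.array(p)-s['eef_pos']),4),'turn',np.round((q.inv()*T).as_rotvec(),4))
    cc=np.array(s['eef_pos'])[:2]-C; c,sn=np.cos(YAW),np.sin(YAW); print('TCP in case mm',np.round([1e3*(c*cc[0]+sn*cc[1]),1e3*(-sn*cc[0]+c*cc[1])],1))
E
python3 -c "
from h import *
delta(case(-6.5,10,260))"
```

```text
t 0.15 pos [ 0.1823 -0.5449  0.2306] F [ 0.6 -0.  -0.3] gap 0.0855
shift tool [-0.0703 -0.3747 -0.0292] turn [-1.1e-03  1.1e-03 -1.3e+00]
TCP in case mm [-348.8 -158. ]
```

Emit:
drive_tool(targets=[{"jaw": 57,"x": -0.01,"y": -0.04,"z": -0.03,"wz": -0.14},{"jaw": 57,"x": -0.02,"y": -0.085,"z": -0.03,"wz": -0.28},{"jaw": 57,"x": -0.03,"y": -0.13,"z": -0.03,"wz": -0.42},{"jaw": 57,"x": -0.038,"y": -0.175,"z": -0.03,"wz": -0.56},{"jaw": 57,"x": -0.045,"y": -0.22,"z": -0.03,"wz": -0.7}])

```text
invalid input
```

```bash
python3 -c "
from h import *
delta(case(-6.5,10,260))"
```

```text
t 0.15 pos [ 0.1823 -0.5449  0.2306] F [ 0.6 -0.  -0.3] gap 0.0855
shift tool [-0.0703 -0.3747 -0.0292] turn [-1.1e-03  1.1e-03 -1.3e+00]
TCP in case mm [-348.8 -158. ]
```

Emit:
drive_tool(targets=[{"jaw": 57,"x": -0.01,"y": -0.04,"z": -0.03,"wx": 0,"wy": 0,"wz": -0.14},{"jaw": 57,"x": -0.02,"y": -0.085,"z": -0.03,"wx": 0,"wy": 0,"wz": -0.28},{"jaw": 57,"x": -0.03,"y": -0.13,"z": -0.03,"wx": 0,"wy": 0,"wz": -0.42},{"jaw": 57,"x": -0.038,"y": -0.175,"z": -0.03,"wx": 0,"wy": 0,"wz": -0.56},{"jaw": 57,"x": -0.045,"y": -0.22,"z": -0.03,"wx": 0,"wy": 0,"wz": -0.7}], newtons=40)

```text
time: 0.65
eef_pos: [0.3779, -0.4312, 0.2607]
orientation: [0.963, -0.268, -0.0, -0.001]
contact_force: [0.9, -0.9, -0.1]
finger_gap: 0.0485
```

```bash
python3 -c "
from h import *
delta(case(-6.5,10,260))"
```

```text
t 0.65 pos [ 0.3779 -0.4312  0.2607] F [ 0.9 -0.9 -0.1] gap 0.0485
shift tool [ 0.0806 -0.1325  0.0007] turn [-0.0014  0.0008 -0.5945]
TCP in case mm [-147.5  -54.6]
```

Emit:
drive_tool(targets=[{"jaw": 57,"x": 0.02,"y": -0.033,"z": 0,"wx": 0,"wy": 0,"wz": -0.14},{"jaw": 57,"x": 0.04,"y": -0.066,"z": 0,"wx": 0,"wy": 0,"wz": -0.28},{"jaw": 57,"x": 0.06,"y": -0.1,"z": 0,"wx": 0,"wy": 0,"wz": -0.42},{"jaw": 57,"x": 0.081,"y": -0.132,"z": 0,"wx": -0.001,"wy": 0.001,"wz": -0.56},{"jaw": 57,"x": 0.081,"y": -0.132,"z": 0,"wx": -0.001,"wy": 0.001,"wz": -0.594}])

```text
time: 1.15
eef_pos: [0.5195, -0.3571, 0.2598]
orientation: [1.0, 0.03, 0.001, -0.001]
contact_force: [-0.6, -0.7, -0.8]
finger_gap: 0.0485
```

Run:
```python
from h import *
delta(case(-6.5,10,260))
d=shot('wrist','w1'); shot('top','t1')
print(np.round(np.linalg.inv(d['extrinsics']),3)); print(proj(d,[case(25,35,126),case(-38,35,112),case(-6.5,10,230)]))
W=world(d)
s=robot.state(); q=R.from_quat(s['orientation'])
P=q.inv().apply((W-s['eef_pos']).reshape(-1,3)).reshape(W.shape); D=d['depth']
np.save('pics/w1P.npy',P)
for (u,v) in [(140,260),(150,260),(160,260),(150,300),(350,260),(360,260),(120,290)]: print(u,v,D[v,u],np.round(P[v,u],3))
```

```text
t 1.15 pos [ 0.5195 -0.3571  0.2598] F [-0.6 -0.7 -0.8] gap 0.0485
shift tool [-0.0042  0.002  -0.0002] turn [-0.0023 -0.0023  0.0074]
TCP in case mm [-2.3 12. ]
[[ 0.998 -0.055 -0.021  0.514]
 [ 0.059  0.949  0.311 -0.277]
 [ 0.002 -0.311  0.95   0.402]
 [ 0.     0.     0.     1.   ]]
[[283.01460279 153.40453321]
 [212.95308845 149.84237994]
 [244.84224    230.63724916]]
140 260 0.45646948 [-0.155  0.158  0.261]
150 260 0.45599055 [-0.141  0.157  0.26 ]
160 260 0.45791999 [-0.127  0.158  0.262]
150 300 0.106816694 [-0.031 -0.013 -0.052]
350 260 0.45379284 [0.144 0.154 0.258]
360 260 0.45387194 [0.159 0.154 0.258]
120 290 1.3620344 [-0.552  0.755  1.02 ]
```

View pics/w1.png

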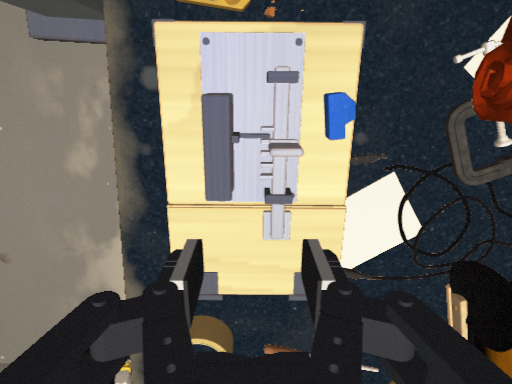

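The wrist view shows the whole mechanism. The catch bar runs from (203,94) to (234,200), the tab top is at about (286,149), the lid gap is at row 205, and the fingertips are at about (190,245) and (312,245). I'll refine the case pose from this closer view.

Run:
```python
from h import *
d=np.load('pics/w1.npz'); W=world(d); P=np.load('pics/w1P.npy'); Z=W[...,2]
m=np.zeros(Z.shape,bool); m[18:300,145:370]=True; m[235:,:]=False
print('deck z',np.median(Z[160:195,245:255]),np.median(Z[150:190,175:198]),'lid',np.median(Z[212:230,180:250]))
c=np.zeros_like(m); c[88:206,198:240]=True; c&=(Z>0.1)&(Z<0.12); 
c=cv2.morphologyEx(c.astype(np.uint8),cv2.MORPH_OPEN,np.ones((3,3)))>0; c[:,236:]=False
r2=cv2.minAreaRect((W[c][:,:2]*1000).astype(np.float32)); print('catch',r2,W[c].mean(0),c.sum())
t=np.zeros_like(m); t[138:162,264:310]=True; t&=(Z>0.118)&(Z<0.134)
t=cv2.morphologyEx(t.astype(np.uint8),cv2.MORPH_OPEN,np.ones((2,2)))>0
print('tab',W[t].mean(0),t.sum(),W[t].min(0),W[t].max(0)); r=cv2.minAreaRect((W[t][:,:2]*1000).astype(np.float32)); print(r)
top=m&(Z>0.062)&(Z<0.08); top=cv2.morphologyEx(top.astype(np.uint8),cv2.MORPH_OPEN,np.ones((3,3)))>0
# edges of deck: left/right per row
L=[];Rr=[]
for v in range(40,200,5):
    u=np.where(top[v])[0]; L.append(W[v,u[0],:2]); Rr.append(W[v,u[-1],:2])
for E in (L,Rr):
    E=np.array(E); p=np.polyfit(E[:,1],E[:,0],1); print('edge x at y=-.333',np.polyval(p,-.333),'slope',p[0])
F=[]
for u in range(175,350,5):
    v=np.where(top[:,u])[0]; F.append(W[v[0],u,:2])
F=np.array(F); p=np.polyfit(F[:,0],F[:,1],1); print('far edge y at x=.52',np.polyval(p,.52),p[0])
# fingertips in tool frame
D=d['depth']; f=(D<0.25)&(D>0.05)
Q=P[f]; print('max z',Q[:,2].max())
for s,sel in (('L',Q[:,0]<0),('R',Q[:,0]>0)):
    q=Q[sel]; k=q[q[:,2]>q[:,2].max()-0.01]; print(s,np.round(k.min(0),4),np.round(k.max(0),4),len(k))
im=d['image'][80:260,150:370,::-1]; cv2.imwrite('pics/w1c.png',cv2.resize(im,None,fx=3.3,fy=3.3,interpolation=cv2.INTER_CUBIC))
```

```text
deck z 0.07081263150734005 0.06936858396722503 lid 0.07519319105549976
catch ((488.0740051269531, -336.1180114746094), (29.660682678222656, 98.98636627197266), 3.257948398590088) [ 0.48667077 -0.3332112   0.11113603] 3017
tab [ 0.55031674 -0.33297239  0.119874  ] 324 [ 0.51436774 -0.3475098   0.06806987] [ 0.5745245 -0.2773356  0.4017825]
((534.9554443359375, -320.23883056640625), (29.51259422302246, 90.48291015625), 43.69926452636719)
edge x at y=-.333 0.4252077707500601 slope -0.05698717098360939
edge x at y=-.333 0.6195516730833376 slope -0.05942793864344244
far edge y at x=.52 -0.22027731859168953 0.05323414676068004
max z 0.1356150755791091
L [-0.0339 -0.0132 -0.0117] [-0.0205  0.009  -0.0018] 258
R [ 0.1934 -0.132   0.1257] [ 0.2053 -0.0988  0.1356] 109
```

View pics/w1c.png

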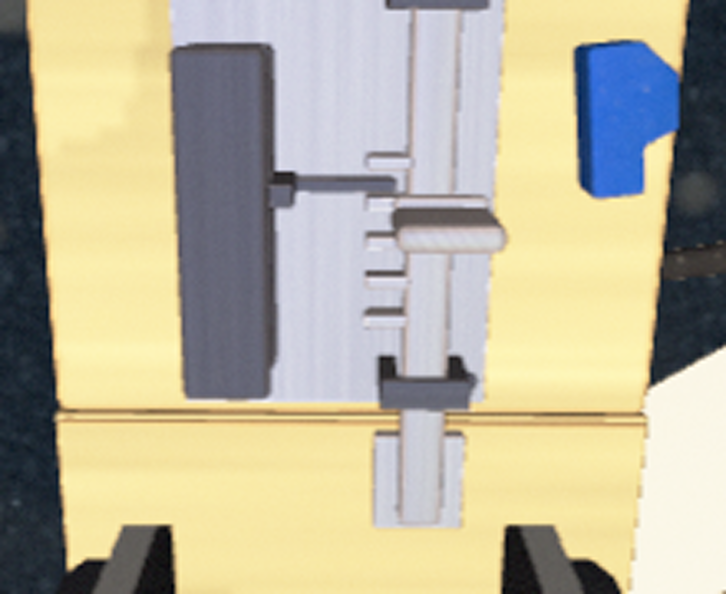

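Run:
```python
from h import *
d=np.load('pics/w1.npz'); P=np.load('pics/w1P.npy')
D=d['depth']; f=(D<0.25)&(D>0.05); f[:, :130]=False; f[:,370:]=False
f=cv2.morphologyEx(f.astype(np.uint8),cv2.MORPH_OPEN,np.ones((3,3)))>0
for s,a,b in (('L',130,252),('R',252,370)):
    g=f.copy(); g[:,:a]=False; g[:,b:]=False; g&=(P[...,2]<0.01)
    q=P[g]; z=np.percentile(q[:,2],99.5)
    for lo in (0.004,0.01): 
        k=q[(q[:,2]>z-lo)]; print(s,'z',round(z,4),np.round(np.percentile(k,2,0),4),np.round(np.percentile(k,98,0),4),len(k))
print(D[238:262:4,180:205:3].round(3)); print(D[238:262:4,300:325:3].round(3))
```

```text
L z -0.0055 [-0.0311 -0.013  -0.0094] [-0.0206  0.0082 -0.0025] 161
L z -0.0055 [-0.0334 -0.0129 -0.0152] [-0.0206  0.0081 -0.003 ] 416
R z -0.0057 [ 0.0277 -0.0131 -0.0096] [ 0.0372  0.0081 -0.0024] 165
R z -0.0057 [ 0.0277 -0.0132 -0.0154] [ 0.0406  0.008  -0.0035] 429
[[0.363 0.363 0.362 0.361 0.361 0.361 0.362 0.362 0.362]
 [0.363 0.364 0.147 0.147 0.148 0.147 0.148 0.151 0.362]
 [0.365 0.366 0.143 0.144 0.143 0.145 0.144 0.152 0.364]
 [0.149 0.142 0.14  0.139 0.139 0.141 0.142 0.152 0.365]
 [0.146 0.138 0.137 0.138 0.137 0.136 0.142 0.15  0.368]
 [0.134 0.133 0.135 0.133 0.134 0.135 0.143 0.151 0.369]]
[[0.361 0.362 0.361 0.362 0.362 0.362 0.363 0.363 0.362]
 [0.364 0.154 0.148 0.147 0.148 0.147 0.148 0.364 0.366]
 [0.365 0.154 0.145 0.145 0.144 0.144 0.144 0.145 0.366]
 [0.367 0.153 0.146 0.141 0.14  0.141 0.14  0.14  0.149]
 [0.369 0.    0.145 0.137 0.137 0.137 0.137 0.137 0.137]
 [0.37  0.153 0.145 0.137 0.133 0.134 0.134 0.133 0.134]]
```

Both measured inner faces give a gap of 48.3 mm, but their midpoint is off by (+3.5, −2.5) mm in the tool frame. That is the wrist camera's calibration bias, and after correcting for it the wrist and top cameras agree. The tips are about 4 mm behind the TCP.

```bash
sed -i 's/^C=.*/C=np.array([0.523,-0.3695]); YAW=0.054/' h.py; python3 -c "
from h import *
delta(case(-6.5,12,145))"
```

```text
t 1.25 pos [ 0.5162 -0.359   0.2599] F [-0.9 -0.2 -0.3] gap 0.0491
shift tool [-0.0002 -0.0011  0.1149] turn [-0.0011  0.0008 -0.0005]
TCP in case mm [-6.2 10.8]
```

My finger/TCP comparison mixed poses: the arm was still settling while the picture was taken. I'll retake the wrist view now that it is at rest.

```bash
cat > m.py <<'E'
from h import *
import sys
s=robot.state(); d=shot('wrist',sys.argv[1]); s2=robot.state()
print('moved mm',np.round((np.array(s2['eef_pos'])-s['eef_pos'])*1e3,2),np.round(s['eef_pos'],4))
W=world(d); Z=W[...,2]; D=d['depth']
P=R.from_quat(s['orientation']).inv().apply((W-s['eef_pos']).reshape(-1,3)).reshape(W.shape)
pc=proj(d,[case(-38,35,112)])[0].astype(int); pt=proj(d,[case(25,35,126)])[0].astype(int); print('pred px',pc,pt)
c=(Z>0.1)&(Z<0.12)&(D>0.1)&(np.linalg.norm(W[...,:2]-case(-38,35,0)[:2],axis=-1)<0.06)&((W[...,0]-case(-38,35,0)[0])<0.022)
c=cv2.morphologyEx(c.astype(np.uint8),cv2.MORPH_OPEN,np.ones((5,5)))>0
r=cv2.minAreaRect((W[c][:,:2]*1000).astype(np.float32)); print('catch',r,np.median(W[c],0),c.sum())
t=(Z>0.117)&(Z<0.135)&(np.linalg.norm(W[...,:2]-case(25,35,0)[:2],axis=-1)<0.025)&(D>0.1)
t=cv2.morphologyEx(t.astype(np.uint8),cv2.MORPH_OPEN,np.ones((2,2)))>0
print('tab',np.median(W[t],0),t.sum(),cv2.minAreaRect((W[t][:,:2]*1000).astype(np.float32)))
f=(D<0.25)&(D>0.05); f[:, :130]=False; f[:,370:]=False
f=cv2.morphologyEx(f.astype(np.uint8),cv2.MORPH_OPEN,np.ones((3,3)))>0
for n,a,b in (('L',130,252),('R',252,370)):
    g=f.copy(); g[:,:a]=False; g[:,b:]=False; g&=(P[...,2]<0.01)
    q=P[g]; z=np.percentile(q[:,2],99.5); k=q[(q[:,2]>z-.006)]; print(n,'z',round(z,4),np.round(np.percentile(k,2,0),4),np.round(np.percentile(k,98,0),4),len(k))
E
python3 m.py w2
```

```text
moved mm [-0.72 -0.53  0.19] [ 0.5162 -0.359   0.2599]
pred px [217 148] [287 151]
catch ((488.96868896484375, -335.82867431640625), (31.33159065246582, 98.51055908203125), 2.8150084018707275) [ 0.48676767 -0.33102722  0.1111914 ] 3029
tab [ 0.54972281 -0.33211331  0.12455296] 323 ((554.5838623046875, -337.81298828125), (39.02682113647461, 19.528060913085938), 2.01051664352417)
L z -0.0059 [-0.0359 -0.0114 -0.0118] [-0.024   0.0096 -0.0028] 249
R z -0.0055 [ 0.0243 -0.0111 -0.0114] [ 0.0359  0.0097 -0.003 ] 232
```

```bash
sed -i 's/^C=.*/C=np.array([0.5244,-0.368]); YAW=0.054/' h.py; python3 -c "
from h import *
delta(case(-6.5,11,145))"
```

```text
t 1.3 pos [ 0.5155 -0.3596  0.2601] F [0.3 0.1 0.5] gap 0.0489
shift tool [ 0.0021 -0.002   0.1151] turn [-0.0009  0.0009 -0.0025]
TCP in case mm [-8.5  8.9]
```

Emit:
drive_tool(targets=[{"jaw": 61,"x": 0.002,"y": -0.002,"z": 0.03,"wx": 0,"wy": 0,"wz": 0},{"jaw": 61,"x": 0.002,"y": -0.002,"z": 0.065,"wx": 0,"wy": 0,"wz": 0},{"jaw": 61,"x": 0.002,"y": -0.002,"z": 0.1,"wx": 0,"wy": 0,"wz": 0},{"jaw": 61,"x": 0.002,"y": -0.002,"z": 0.115,"wx": 0,"wy": 0,"wz": 0},{"jaw": 61,"x": 0.002,"y": -0.002,"z": 0.115,"wx": 0,"wy": 0,"wz": 0}])

```text
time: 1.8
eef_pos: [0.5147, -0.3567, 0.1422]
orientation: [1.0, 0.025, -0.003, -0.003]
contact_force: [0.8, -0.3, 0.3]
finger_gap: 0.0523
```

Run:
```python
from h import *
delta(case(-6.5,11,120))
shot('wrist','w3')
d=shot('side','s3')
im=d['image'][130:220,220:320,::-1]; cv2.imwrite('pics/s3c.png',cv2.resize(im,None,fx=6,fy=6,interpolation=cv2.INTER_CUBIC))
```

```text
t 1.8 pos [ 0.5147 -0.3567  0.1422] F [ 0.8 -0.3  0.3] gap 0.0523
shift tool [0.0027 0.0009 0.0222] turn [-0.0052  0.0058 -0.0047]
TCP in case mm [-9.1 11.8]
```

View pics/w3.png

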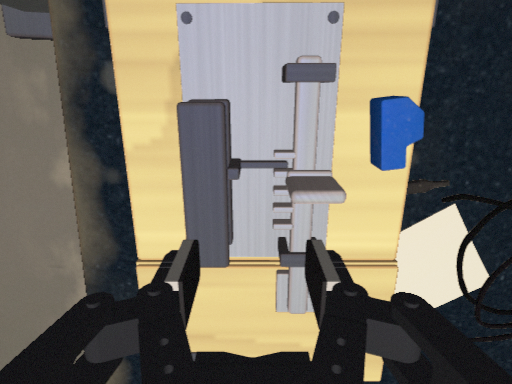

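View pics/s3c.png

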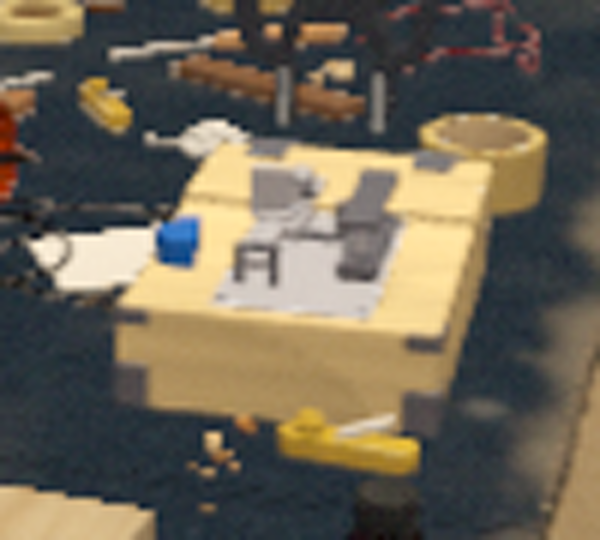

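The tips (188,240) and (316,240) straddle the mechanism. The catch's axis is at about u=208 and the tab is at (316,188). I'll measure the lateral alignment from depth at this closer range.

```bash
python3 m.py w4
```

```text
moved mm [ 0.59 -0.28  0.84] [ 0.5169 -0.3582  0.1456]
pred px [198 185] [311 193]
catch ((489.5452880859375, -335.7031555175781), (33.22929763793945, 98.88224792480469), 2.7241058349609375) [ 0.48725797 -0.32698283  0.11119418] 7112
tab [ 0.5487705  -0.33075893  0.12449221] 879 ((538.053466796875, -324.1078186035156), (29.40696144104004, 100.78933715820312), 44.859195709228516)
L z -0.0057 [-0.0371 -0.0113 -0.0115] [-0.0257  0.0099 -0.0032] 238
R z -0.0058 [ 0.0261 -0.0112 -0.0115] [ 0.0375  0.0098 -0.0028] 235
```

```bash
sed -i 's/^C=.*/C=np.array([0.526,-0.3675]); YAW=0.054/' h.py; python3 -c "
from h import *
delta(case(-6.5,11,116))"
```

```text
t 1.95 pos [ 0.5175 -0.3585  0.1464] F [-0.1 -0.2 -0.2] gap 0.0523
shift tool [ 0.0015 -0.0015  0.0304] turn [ 0.0008 -0.0007 -0.0037]
TCP in case mm [-8.   9.5]
```

Emit:
drive_tool(targets=[{"jaw": 61,"x": 0.0015,"y": -0.0015,"z": 0.01,"wx": 0.001,"wy": -0.001,"wz": -0.004},{"jaw": 61,"x": 0.0015,"y": -0.0015,"z": 0.02,"wx": 0.001,"wy": -0.001,"wz": -0.004},{"jaw": 61,"x": 0.0015,"y": -0.0015,"z": 0.03,"wx": 0.001,"wy": -0.001,"wz": -0.004},{"jaw": 61,"x": 0.0015,"y": -0.0015,"z": 0.03,"wx": 0.001,"wy": -0.001,"wz": -0.004},{"jaw": 61,"x": 0.0015,"y": -0.0015,"z": 0.03,"wx": 0.001,"wy": -0.001,"wz": -0.004}])

```text
time: 2.45
eef_pos: [0.5187, -0.3567, 0.1158]
orientation: [1.0, 0.027, -0.001, -0.0]
contact_force: [-0.2, -0.3, -0.1]
finger_gap: 0.0522
```

```bash
python3 -c "
from h import *
delta(case(-6.5,11,107))
shot('wrist','w5')"
```

```text
t 2.45 pos [ 0.5187 -0.3567  0.1158] F [-0.2 -0.3 -0.1] gap 0.0522
shift tool [0.0002 0.0002 0.0088] turn [-0.001   0.0012  0.0004]
TCP in case mm [-6.7 11.2]
```

View pics/w5.png

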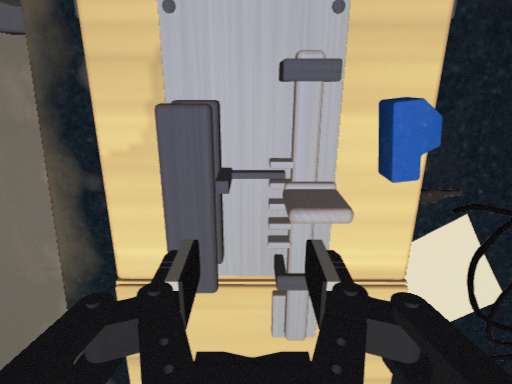

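At row 240 the catch's top face is centred at about u=190 and the left tip is at 188. The tab is centred at u≈318 and the right tip is at 315, so both are aligned. Now I'll go down slowly to contact.

Emit:
drive_tool(targets=[{"jaw": 61,"x": 0,"y": 0,"z": 0.002,"wx": 0,"wy": 0,"wz": 0},{"jaw": 61,"x": 0,"y": 0,"z": 0.004,"wx": 0,"wy": 0,"wz": 0},{"jaw": 61,"x": 0,"y": 0,"z": 0.006,"wx": 0,"wy": 0,"wz": 0},{"jaw": 61,"x": 0,"y": 0,"z": 0.006,"wx": 0,"wy": 0,"wz": 0}])

```text
time: 2.9
eef_pos: [0.5188, -0.3567, 0.11]
orientation: [1.0, 0.027, -0.0, -0.0]
contact_force: [0.1, 0.0, -0.4]
finger_gap: 0.0522
```

Emit:
drive_tool(targets=[{"jaw": 61,"x": 0,"y": 0,"z": 0.002,"wx": 0,"wy": 0,"wz": 0},{"jaw": 61,"x": 0,"y": 0,"z": 0.003,"wx": 0,"wy": 0,"wz": 0},{"jaw": 61,"x": 0,"y": 0,"z": 0.003,"wx": 0,"wy": 0,"wz": 0}])

```text
time: 3.2
eef_pos: [0.519, -0.3569, 0.1073]
orientation: [1.0, 0.027, -0.0, -0.0]
contact_force: [-1.1, -1.1, 2.5]
finger_gap: 0.0524
```

Contact is at TCP z of about 0.1075 with 2.5 N, which matches the catch top height. Next I'll press it down.

Emit:
drive_tool(targets=[{"jaw": 61,"x": 0,"y": 0,"z": 0.002,"wx": 0,"wy": 0,"wz": 0},{"jaw": 61,"x": 0,"y": 0,"z": 0.004,"wx": 0,"wy": 0,"wz": 0},{"jaw": 61,"x": 0,"y": 0,"z": 0.006,"wx": 0,"wy": 0,"wz": 0},{"jaw": 61,"x": 0,"y": 0,"z": 0.007,"wx": 0,"wy": 0,"wz": 0},{"jaw": 61,"x": 0,"y": 0,"z": 0.007,"wx": 0,"wy": 0,"wz": 0}])

```text
time: 3.7
eef_pos: [0.519, -0.3569, 0.1004]
orientation: [1.0, 0.027, -0.0, -0.0]
contact_force: [-0.5, 1.4, 4.9]
finger_gap: 0.0522
```

Emit:
drive_tool(targets=[{"jaw": 61,"x": 0,"y": 0,"z": 0.001,"wx": 0,"wy": 0,"wz": 0},{"jaw": 61,"x": 0,"y": 0,"z": 0.002,"wx": 0,"wy": 0,"wz": 0},{"jaw": 61,"x": 0,"y": 0,"z": 0.002,"wx": 0,"wy": 0,"wz": 0}])

```text
time: 4.0
eef_pos: [0.519, -0.357, 0.0987]
orientation: [1.0, 0.027, -0.0, 0.0]
contact_force: [-1.3, 1.0, 6.1]
finger_gap: 0.0523
```

Run:
```python
from h import *
delta(case(-6.5,11,98))
shot('wrist','w6')
d=shot('side','s6')
im=d['image'][130:220,220:320,::-1]; cv2.imwrite('pics/s6c.png',cv2.resize(im,None,fx=6,fy=6,interpolation=cv2.INTER_CUBIC))
```

```text
t 4.0 pos [ 0.519  -0.357   0.0987] F [-1.3  1.   6.1] gap 0.0523
shift tool [-0.0001 -0.0001  0.0007] turn [-0.      0.0003  0.0004]
TCP in case mm [-6.4 10.9]
```

View pics/w6.png

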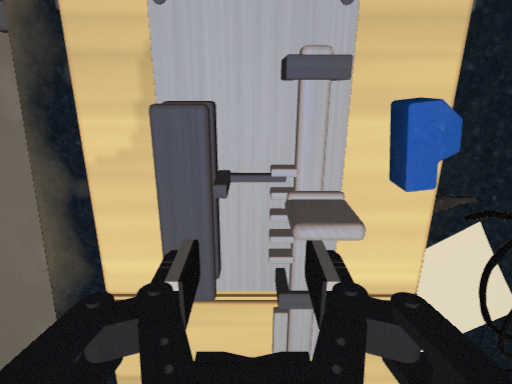

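View pics/s6c.png

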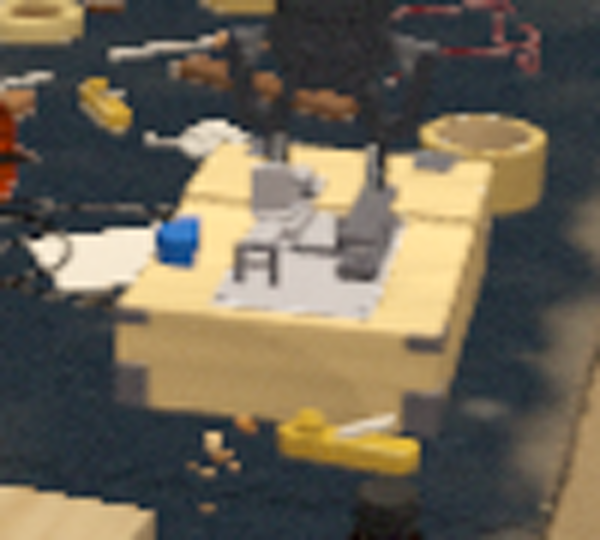

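The catch is down about 9 mm at 6.1 N. In the wrist view the left tip sits on the bar, and the right tip is clear of the tab and above the bolt's bar. Now I'll slide toward the tab.

Emit:
drive_tool(targets=[{"jaw": 61,"x": 0,"y": -0.002,"z": 0.0005,"wx": 0,"wy": 0,"wz": 0},{"jaw": 61,"x": 0,"y": -0.004,"z": 0.0005,"wx": 0,"wy": 0,"wz": 0},{"jaw": 61,"x": 0,"y": -0.006,"z": 0.0005,"wx": 0,"wy": 0,"wz": 0},{"jaw": 61,"x": 0,"y": -0.008,"z": 0.0005,"wx": 0,"wy": 0,"wz": 0}])

```text
time: 4.5
eef_pos: [0.5195, -0.3515, 0.0992]
orientation: [1.0, 0.028, 0.001, 0.003]
contact_force: [0.1, -3.8, 5.1]
finger_gap: 0.0523
```

Emit:
drive_tool(targets=[{"jaw": 61,"x": 0,"y": -0.002,"z": 0,"wx": 0,"wy": 0,"wz": 0},{"jaw": 61,"x": 0,"y": -0.004,"z": 0,"wx": 0,"wy": 0,"wz": 0},{"jaw": 61,"x": 0,"y": -0.006,"z": 0,"wx": 0,"wy": 0,"wz": 0}])

```text
time: 4.8
eef_pos: [0.5199, -0.3481, 0.1001]
orientation: [1.0, 0.028, 0.002, 0.005]
contact_force: [-1.3, -6.7, 5.3]
finger_gap: 0.052
```

```bash
python3 -c "
from h import *
delta(case(-6.5,30,98.5))
shot('wrist','w7')
print(robot.state()['wrist_torque'])"
```

```text
t 4.8 pos [ 0.5199 -0.3481  0.1001] F [-1.3 -6.7  5.3] gap 0.052
shift tool [-0.0015 -0.0103  0.0015] turn [ 0.0109 -0.0037  0.0017]
TCP in case mm [-5.  19.7]
[-0.9627395   0.20693923 -0.00579366]
```

View pics/w7.png

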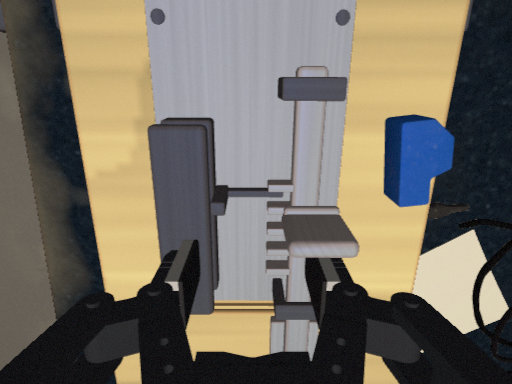

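The tip is just meeting the tab's face: the front edge is at case y≈31 mm, as predicted. I'll keep pushing in small steps with a slight correction of tilt and depth, and watch z and force.

Emit:
drive_tool(targets=[{"jaw": 61,"x": -0.001,"y": 0,"z": 0.0015,"wx": 0.011,"wy": -0.003,"wz": 0.001},{"jaw": 61,"x": -0.001,"y": -0.003,"z": 0.0015,"wx": 0.011,"wy": -0.003,"wz": 0.001},{"jaw": 61,"x": -0.001,"y": -0.006,"z": 0.0015,"wx": 0.011,"wy": -0.003,"wz": 0.001},{"jaw": 61,"x": -0.001,"y": -0.009,"z": 0.0015,"wx": 0.011,"wy": -0.003,"wz": 0.001}])

```text
time: 5.25
eef_pos: [0.5195, -0.3421, 0.0991]
orientation: [1.0, 0.028, 0.002, 0.003]
contact_force: [0.1, -7.0, 3.8]
finger_gap: 0.0524
```

```bash
python3 -c "
from h import *
delta(case(-6.5,57,98.3))
"
```

```text
t 5.25 pos [ 0.5195 -0.3421  0.0991] F [ 0.1 -7.   3.8] gap 0.0524
shift tool [-0.0014 -0.0313  0.0006] turn [ 0.0062 -0.003   0.0012]
TCP in case mm [-5.1 25.7]
```

Emit:
drive_tool(targets=[{"jaw": 61,"x": -0.001,"y": -0.004,"z": 0.0012,"wx": 0.008,"wy": -0.003,"wz": 0.001},{"jaw": 61,"x": -0.001,"y": -0.007,"z": 0.0012,"wx": 0.008,"wy": -0.003,"wz": 0.001},{"jaw": 61,"x": -0.001,"y": -0.01,"z": 0.0012,"wx": 0.008,"wy": -0.003,"wz": 0.001},{"jaw": 61,"x": -0.001,"y": -0.013,"z": 0.0012,"wx": 0.008,"wy": -0.003,"wz": 0.001}])

```text
time: 5.65
eef_pos: [0.5191, -0.3325, 0.0991]
orientation: [1.0, 0.027, 0.002, 0.003]
contact_force: [-0.2, -6.5, 5.2]
finger_gap: 0.0518
```

```bash
python3 -c "
from h import *
delta(case(-6.5,57,98.3))
shot('wrist','w8')
"
```

```text
t 5.65 pos [ 0.5191 -0.3325  0.0991] F [-0.2 -6.5  5.2] gap 0.0518
shift tool [-0.0014 -0.0217  0.0006] turn [ 0.0053 -0.0029  0.0007]
TCP in case mm [-5.  35.3]
```

View pics/w8.png

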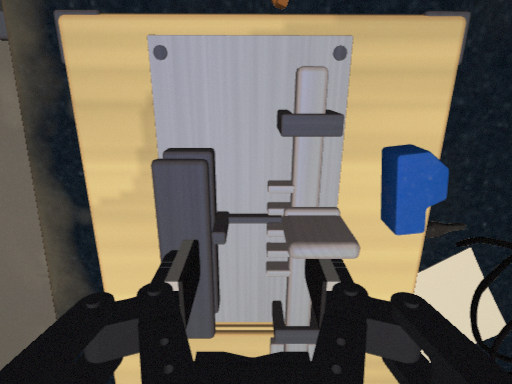

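The bolt is moving with the tip: the tab has stayed fixed in the wrist view while the plate and the far loop have shifted. I'll continue.

Emit:
drive_tool(targets=[{"jaw": 61,"x": -0.001,"y": -0.004,"z": 0.0012,"wx": 0.008,"wy": -0.003,"wz": 0.001},{"jaw": 61,"x": -0.001,"y": -0.007,"z": 0.0012,"wx": 0.008,"wy": -0.003,"wz": 0.001},{"jaw": 61,"x": -0.001,"y": -0.01,"z": 0.0012,"wx": 0.008,"wy": -0.003,"wz": 0.001},{"jaw": 61,"x": -0.001,"y": -0.013,"z": 0.0012,"wx": 0.008,"wy": -0.003,"wz": 0.001}])

```text
time: 6.1
eef_pos: [0.5185, -0.3223, 0.099]
orientation: [1.0, 0.027, 0.001, 0.002]
contact_force: [-0.7, -8.4, 5.2]
finger_gap: 0.0522
```

Emit:
drive_tool(targets=[{"jaw": 61,"x": -0.0005,"y": -0.003,"z": 0.0012,"wx": 0.007,"wy": -0.003,"wz": 0.001},{"jaw": 61,"x": -0.0005,"y": -0.006,"z": 0.0012,"wx": 0.007,"wy": -0.003,"wz": 0.001},{"jaw": 61,"x": -0.0005,"y": -0.009,"z": 0.0012,"wx": 0.007,"wy": -0.003,"wz": 0.001}])

```text
time: 6.4
eef_pos: [0.5183, -0.3163, 0.0989]
orientation: [1.0, 0.027, 0.001, 0.001]
contact_force: [-1.2, -6.5, 6.6]
finger_gap: 0.0522
```

```bash
python3 -c "
from h import *
delta(case(-6.5,57,98.3))
"
```

```text
t 6.4 pos [ 0.5183 -0.3163  0.0989] F [-1.2 -6.5  6.6] gap 0.0522
shift tool [-0.0016 -0.0055  0.0006] turn [ 0.0025 -0.0016 -0.0003]
TCP in case mm [-4.9 51.5]
```

Emit:
drive_tool(targets=[{"jaw": 61,"x": 0,"y": -0.003,"z": 0.0008,"wx": 0.004,"wy": -0.001,"wz": 0},{"jaw": 61,"x": 0,"y": -0.005,"z": 0.0008,"wx": 0.004,"wy": -0.001,"wz": 0},{"jaw": 61,"x": 0,"y": -0.006,"z": 0.0008,"wx": 0.004,"wy": -0.001,"wz": 0}])

```text
time: 6.7
eef_pos: [0.5183, -0.3136, 0.099]
orientation: [1.0, 0.027, 0.001, 0.003]
contact_force: [-2.0, -9.3, 5.2]
finger_gap: 0.052
```

Emit:
drive_tool(targets=[{"jaw": 61,"x": 0,"y": -0.002,"z": 0.0008,"wx": 0.004,"wy": -0.001,"wz": 0},{"jaw": 61,"x": 0,"y": -0.003,"z": 0.0008,"wx": 0.004,"wy": -0.001,"wz": 0},{"jaw": 61,"x": 0,"y": -0.003,"z": 0.0008,"wx": 0.004,"wy": -0.001,"wz": 0}])

```text
time: 7.0
eef_pos: [0.5183, -0.3136, 0.0989]
orientation: [1.0, 0.028, 0.001, 0.004]
contact_force: [-0.8, -7.5, 5.5]
finger_gap: 0.0522
```

```bash
python3 -c "
from h import *
delta(case(-6.5,57,98.3))
shot('wrist','w9')
"
```

```text
t 7.0 pos [ 0.5183 -0.3136  0.0989] F [-0.8 -7.5  5.5] gap 0.0522
shift tool [-0.0018 -0.0028  0.0006] turn [ 0.0072 -0.001   0.0012]
TCP in case mm [-4.7 54.2]
```

View pics/w9.png

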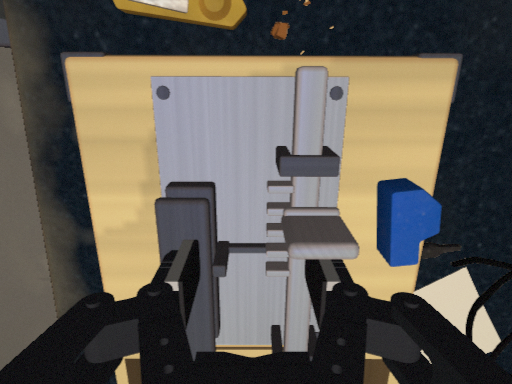

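Motion has stopped at case y=54.2. That is about 35 mm after contact, which fits the stop. I'll push a bit firmer to make sure it isn't stiction.

Emit:
drive_tool(targets=[{"jaw": 61,"x": 0,"y": -0.004,"z": 0.0008,"wx": 0.006,"wy": -0.001,"wz": 0},{"jaw": 61,"x": 0,"y": -0.007,"z": 0.0008,"wx": 0.006,"wy": -0.001,"wz": 0},{"jaw": 61,"x": 0,"y": -0.008,"z": 0.0008,"wx": 0.006,"wy": -0.001,"wz": 0},{"jaw": 61,"x": 0,"y": -0.008,"z": 0.0008,"wx": 0.006,"wy": -0.001,"wz": 0}])

```text
time: 7.45
eef_pos: [0.5184, -0.3135, 0.0991]
orientation: [1.0, 0.028, 0.001, 0.008]
contact_force: [-2.4, -17.5, 1.3]
finger_gap: 0.052
```

Run:
```python
from h import *
delta(case(-6.5,57,98.3))
d=shot('side','s10')
im=d['image'][130:220,220:320,::-1]; cv2.imwrite('pics/s10c.png',cv2.resize(im,None,fx=6,fy=6,interpolation=cv2.INTER_CUBIC))
d=shot('wrist','w10'); W=world(d); D=d['depth']
c,s=np.cos(YAW),np.sin(YAW); q=(W[...,:2]-C)*1e3; cx=c*q[...,0]+s*q[...,1]; cy=-s*q[...,0]+c*q[...,1]
t=(W[...,2]>0.119)&(W[...,2]<0.132)&(cx>12)&(cx<40)&(cy>20)&(cy<95)&(D>0.1)
print('tab case y',np.percentile(cy[t],[5,50,95]),t.sum(), 'x',np.percentile(cx[t],[5,50,95]))
```

```text
t 7.45 pos [ 0.5184 -0.3135  0.0991] F [ -2.4 -17.5   1.3] gap 0.052
shift tool [-0.0018 -0.0027  0.0007] turn [ 0.0159 -0.0012  0.0022]
TCP in case mm [-4.7 54.3]
tab case y [51.73244986 69.19981273 73.33408967] 2081 x [14.0042142  24.58784355 36.50965621]
```

View pics/s10c.png

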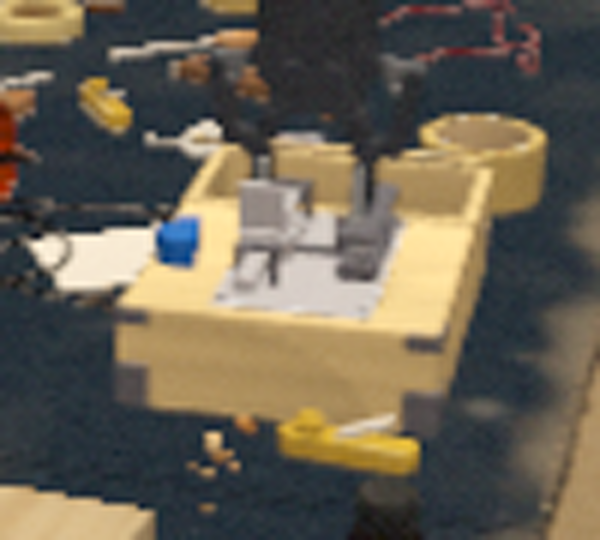

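It didn't budge under 17 N, the tab sits at case y≈70 (about 35–36 mm travel), and the side view shows the lid sprung ajar. So the bolt is at its stop. I'll relax the push with the catch still held, then lift straight up.

Emit:
drive_tool(targets=[{"jaw": 61,"x": 0,"y": 0,"z": 0.0005,"wx": 0.01,"wy": 0,"wz": 0},{"jaw": 61,"x": 0,"y": 0,"z": 0.0005,"wx": 0.01,"wy": 0,"wz": 0}])

```text
time: 7.75
eef_pos: [0.5183, -0.3143, 0.0987]
orientation: [1.0, 0.028, 0.001, 0.003]
contact_force: [-1.9, -2.7, 4.9]
finger_gap: 0.052
```

Emit:
drive_tool(targets=[{"jaw": 61,"x": 0,"y": 0,"z": -0.003,"wx": 0,"wy": 0,"wz": 0},{"jaw": 61,"x": 0,"y": 0,"z": -0.007,"wx": 0,"wy": 0,"wz": 0},{"jaw": 61,"x": 0,"y": 0,"z": -0.012,"wx": 0,"wy": 0,"wz": 0},{"jaw": 61,"x": 0,"y": 0.001,"z": -0.018,"wx": 0,"wy": 0,"wz": 0},{"jaw": 61,"x": 0,"y": 0.002,"z": -0.025,"wx": 0,"wy": 0,"wz": 0}])

```text
time: 8.25
eef_pos: [0.5179, -0.315, 0.1234]
orientation: [1.0, 0.028, -0.0, 0.002]
contact_force: [-1.1, 0.8, -0.1]
finger_gap: 0.0518
```

```bash
python3 -c "
from h import *
delta(case(-6.5,57,200))
shot('wrist','w11')
"
```

```text
t 8.25 pos [ 0.5179 -0.315   0.1234] F [-1.1  0.8 -0.1] gap 0.0518
shift tool [-0.0012 -0.0039 -0.0766] turn [0.0035 0.0001 0.0014]
TCP in case mm [-5.3 52.9]
```

View pics/w11.png

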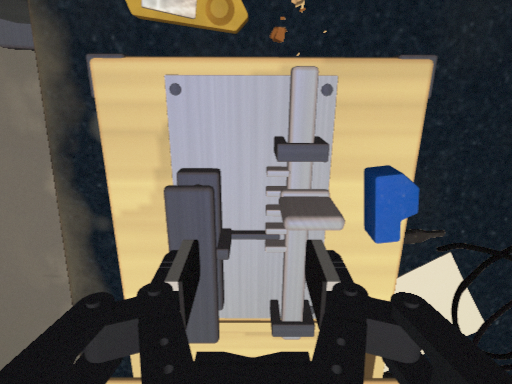

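The tips are clear, and the pawl arm at row 235 lies between the bolt's last two teeth. I'll rise straight up and verify.

Emit:
drive_tool(targets=[{"jaw": 61,"x": 0,"y": 0,"z": -0.03,"wx": 0,"wy": 0,"wz": 0},{"jaw": 61,"x": 0,"y": 0,"z": -0.07,"wx": 0,"wy": 0,"wz": 0},{"jaw": 61,"x": 0,"y": 0,"z": -0.11,"wx": 0,"wy": 0,"wz": 0},{"jaw": 61,"x": 0,"y": 0,"z": -0.13,"wx": 0,"wy": 0,"wz": 0},{"jaw": 61,"x": 0,"y": 0,"z": -0.13,"wx": 0,"wy": 0,"wz": 0}])

```text
time: 8.8
eef_pos: [0.5199, -0.3159, 0.2589]
orientation: [1.0, 0.028, 0.004, 0.005]
contact_force: [-0.7, 0.1, 0.7]
finger_gap: 0.0522
```

Emit:
drive_tool(targets=[{"jaw": 61,"x": 0,"y": 0,"z": 0,"wx": 0,"wy": 0,"wz": 0},{"jaw": 61,"x": 0,"y": 0,"z": 0,"wx": 0,"wy": 0,"wz": 0},{"jaw": 61,"x": 0,"y": 0,"z": 0,"wx": 0,"wy": 0,"wz": 0}])

```text
time: 9.1
eef_pos: [0.5193, -0.3153, 0.2573]
orientation: [1.0, 0.028, 0.003, 0.004]
contact_force: [-0.3, 0.2, -0.2]
finger_gap: 0.0523
```

Run:
```python
from h import *
delta(case(-6.5,57,200))
d=shot('side','s12')
im=d['image'][130:220,220:320,::-1]; cv2.imwrite('pics/s12c.png',cv2.resize(im,None,fx=6,fy=6,interpolation=cv2.INTER_CUBIC))
d=shot('wrist','w12'); W=world(d); D=d['depth']
c,s=np.cos(YAW),np.sin(YAW); q=(W[...,:2]-C)*1e3; cx=c*q[...,0]+s*q[...,1]; cy=-s*q[...,0]+c*q[...,1]
Z=W[...,2]; ok=(D>0.2)
t=ok&(Z>0.119)&(Z<0.132)&(cx>14)&(cx<36)&(cy>20)&(cy<95)
print('tab y',np.percentile(cy[t],[5,50,95]),t.sum())
k=ok&(cx>-46)&(cx<-30)&(cy>5)&(cy<80); print('catch z',np.percentile(Z[k],[10,50,90]),k.sum())
b=ok&(cx>-10)&(cx<0)&(cy>5)&(cy<100); print('deck z',np.median(Z[b]))
l=ok&(cx>-90)&(cx<-20)&(cy>-80)&(cy<-36); print('lid z',np.percentile(Z[l],[10,50,90]),l.sum())
im=d['image'][:,:,::-1][100:360,120:400]; cv2.imwrite('pics/w12c.png',cv2.resize(im,None,fx=2.3,fy=2.3,interpolation=cv2.INTER_CUBIC))
```

```text
t 9.1 pos [ 0.5193 -0.3153  0.2573] F [-0.3  0.2 -0.2] gap 0.0523
shift tool [-0.003  -0.005   0.0572] turn [ 0.008  -0.0057  0.0017]
TCP in case mm [-3.8 52.4]
tab y [65.16008958 70.08265268 72.91907615] 239
catch z [0.11050367 0.11139429 0.1122343 ] 1314
deck z 0.07080297146349687
lid z [0.0686472  0.10503952 0.11220668] 1240
```

View pics/s12c.png

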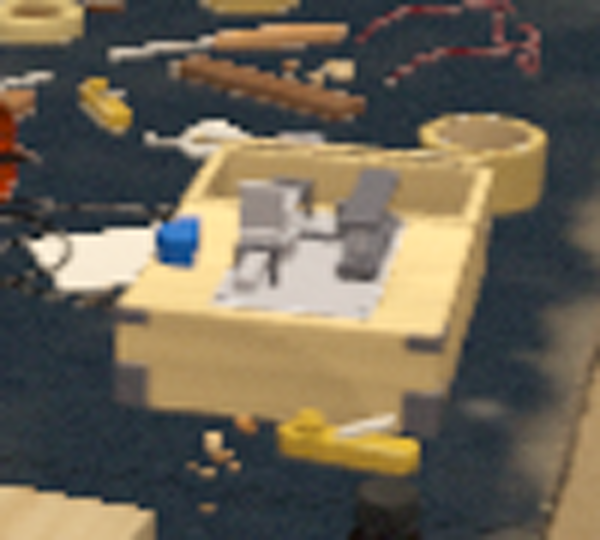

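View pics/w12c.png

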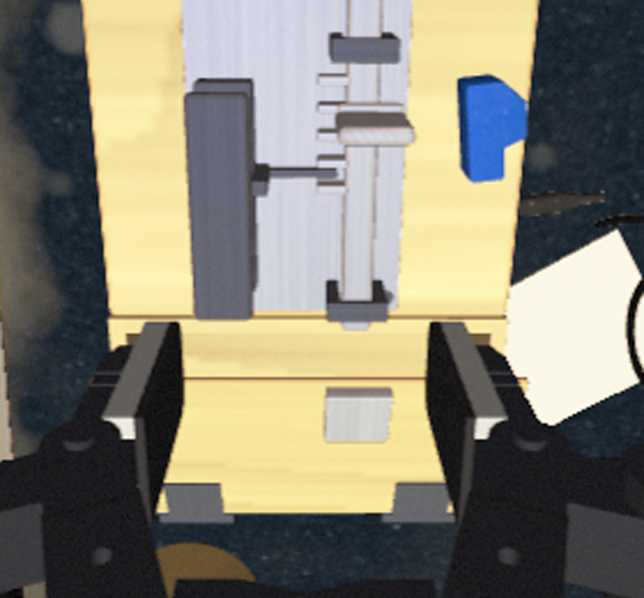

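Everything checks out. The catch top is back at 111.4 mm, the pawl sits between the last two teeth, the tab is at y≈70 (from about 35), and the lid is ajar with its edge about 40 mm above the deck. The clip and plane haven't moved, and the arm is clear at 0 N.

```bash
python3 -c "
from h import *
print(sign_off())"
```

```text
the job is handed in; nothing more can be done
None
```

The bolt is drawn to its stop and locked open by the catch, the lid is ajar, and I handed the job in at about 9 s of the 42 s allowed.

**What I did:** I set the fingertips about 63 mm apart. The left tip pressed the catch down about 9 mm, with up to about 6.6 N. With the catch held, the right tip pushed the tab until it would not move under about 17 N. I relaxed that push with the catch still down, then lifted straight up off both.

**Last checks:**
- **Catch:** its top is back up at 111 mm, the same as at the start, and its arm lies between the bolt's last two teeth.
- **Bolt:** the tab moved from about y=35 to y=70 in the case frame. That is roughly 35 mm by camera, about 1 mm short of the nominal 36 mm and within measuring error.
- **Lid:** it sprang ajar, with its edge about 40 mm above the deck in the depth image.
- **Surroundings:** the clip and the finger plane look unmoved, and I did not check the items left of the case separately. The arm is about 0.13 m above the case and touching nothing.

**Disagreements and slips:**
- The top and wrist cameras differed by about 4 mm in x. I trusted the wrist camera at close range because it matched the fingers.
- One early wrist reading was taken while the arm was still settling, so I discarded it and measured again.
- My first move call was refused and moved nothing; it went through once I gave every field.

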